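Clear the jammed shaker rack

TASK

One salt shaker has gone lengthways into the sloping shaker rack and holds up the row behind it. Lift it out so that the others roll down to the stop and stay lying there in the rack; lay it in the wooden V rest and let go of it there, then take it again another way and stand it upright, cap up, in the middle of the round coaster. Leave the matchbox and the garlic where they are.

Things in the scene. Friction and masses are not known exactly. Their poses are not given: they have to be found in the camera images.
- stuck_mid (a point): the jammed shaker: white salt shaker, a straight cylinder 43 mm across and 105 mm long, about 0.1 kg, the last 13 mm being the cap; the point is its centre (half-way along, on the axis), its +z axis runs from foot to cap. At the start it lies lengthways down the rack with its cap against the stop at the low end and its foot uphill, 31 to 43 mm free between it and each side wall, so it can be gripped across its sides from above; nothing but the stop and the row holds it
- row1_mid (a point): lowest of the three waiting shakers, lying across the rack against the foot of the jammed one: white salt shaker, a straight cylinder 43 mm across and 105 mm long, about 0.1 kg, the last 13 mm being the cap; the point is its centre (half-way along, on the axis), its +z axis runs from foot to cap
- row2_mid (a point): the next waiting shaker uphill, lying across the rack: white salt shaker, a straight cylinder 43 mm across and 105 mm long, about 0.1 kg, the last 13 mm being the cap; the point is its centre (half-way along, on the axis), its +z axis runs from foot to cap
- row3_mid (a point): the uppermost waiting shaker, lying across the rack: white salt shaker, a straight cylinder 43 mm across and 105 mm long, about 0.1 kg, the last 13 mm being the cap; the point is its centre (half-way along, on the axis), its +z axis runs from foot to cap
- rack: fixed sheet-metal rack, an open sloping channel that falls 18 degrees towards its own -x (roughly towards the robot). Origin under its middle on the worktop; +x uphill (level), y across, z up. Channel 118 mm wide inside and 275 mm long, side walls with a rolled edge 31 mm above the channel floor; overall about 281 mm by 132 mm
- stop (a point): middle of the channel floor at the inner face of the stop plate (30 mm tall) at the rack's low end, 34 mm above the worktop; axes as the rack's. A shaker lying across at the stop has its axis 21.5 mm uphill of it; the next two follow at 43 mm steps along the slope
- rest_axis (a point): fixed wooden V rest (base 74 x 100 x 12 mm, two 10 mm thick V-notched cheeks centred 40 mm either side of the middle, open between them, V tops 62 mm above the worktop). The point is where the centre of a shaker laid in the middle of it comes to lie, 70 mm above the worktop; the shaker lies along the rest's y axis, either way round; z up
- coaster_top (a point): centre of the top of a fixed round stone coaster, 110 mm across, its top 10 mm above the worktop; z up
- matchbox: bystander: matchbox lying flat, 36 x 52 x 15 mm, origin under its centre
- garlic: bystander: garlic bulb 53 mm across, 52 mm tall, origin under its centre

How it is judged:
By the outcome, as a careful person would: the job done as asked, in the order asked, and still so for the second after the job is handed in, with the robot touching nothing.
It also fails if it takes over 58 s, if anything falls off the work surface, if the arm or the gripper's body presses on something with over 40 N, if the wrist force passes 120 N, or if a joint passes its speed limit or range.

ROBOT

A 6-joint arm with a two-finger parallel gripper is mounted at the origin on a cart in front of the work surface, level with it; the furniture and walls round the work are solid. World frame = base frame: x ahead of the robot, y to its left, z up, the work surface at z = 0. Lengths are in m, angles in degrees, forces in N, time in s.
With the tool pointing down it reaches from about 0.325 to 1 m from the base axis. Payload 5.1 kg.
Tool frame: the origin (TCP) lies at the very end of the fingers, on their centre line; the grasp point (between the pads) lies r.hold_point_z behind it (r.hold_point_z is the distance from the TCP to the grasp point, in m); z points along the fingers, y is the line along which they close (so a half turn about z gives the same grasp; the last joint's range is limited). The gripper opens to 85 mm and grips with 20 to 120 N. Pads are 22 mm wide; open, the fingers measure 114 mm over their backs; the gripper's body (76 mm by 85 mm) begins 54 mm behind the grasp point. The pads swing forward as they close: fully open they stand 13 mm farther back than shut.
Start: joints at [65.97, 7.093, 94.555, -0, 78.352, -4.733], TCP at [0.215, 0.613, 0.231] pointing down, gripper open.
Joint ranges: [-149.61, 149.61], [-58.7, 133.49], [1.44, 155.28], [-77.14, 257.14], [18.33, 153.61], [-166.67, 166.67]. Speed limits (degrees/s): [147.25, 147.25, 180, 180, 180, 180].

INTERFACE

Orientations are given as [roll, pitch, yaw] about the fixed x, y, z axes, in that order (R = Rz(yaw) Ry(pitch) Rx(roll)).
In Python, from plant import r gives the robot as it stands. The module is installed in compiled form; this text tells all that it offers.
- The arm moves only by the shell command python3 -m handwheel 'ROWS' [OPENING] [FORCE]. ROWS is JSON, a list of rows, each an object of numbers: "x", "y", "z": the shift along the tool's x, y, z in m; "spin": the turn about the tool's z in degrees. In form: [{"x": .., "y": .., "z": .., "spin": ..}, ...]. A call has 1 to 20 rows; each row is the pose to reach, as a shift and turn from the pose commanded when the call began, along the tool's axes at that moment; what a row does not reach only later rows make up. A row lasts 1/8 s, in which the tool goes at most 62.5 mm and 10.7 degrees, less where a joint would pass 70% of its speed; a pose out of reach is approached as far as the arm can. A call with a gripper value outside its range is refused whole. OPENING is the closure in counts, from 0 (fully open) to 255 (shut), set as the call begins (- or left out, the last holds). The fingers move at their own pace and stop on an object; FORCE is the grip in N (left out, the last holds). Time passes only in rows, so rows that repeat a pose let the fingers close. It gives the time, the measured TCP pose, the force, the opening and the grip force at its end, in the units of the state.
- r.read_state(): the state, without advancing time (a new reading comes with each control period).
- r.capture(name): name is "scene" or "top" or "wrist"; returns the picture (384x512x3 uint8, red, green, blue); there is no depth.
- r.get_calibration(name): a dict with "fx", "fy", "cx", "cy" (pixels), "R" (3x3) and "t" (3): a world point X has camera coordinates R X + t; the wrist camera has in their place "T_tool_cam" (4x4, takes a point from camera to tool coordinates, whose origin is the TCP and whose axes are the flange's). Camera axes: x right, y down, z forward; pixel columns grow to the right and rows downward; lengths in m; the calibration is good to about 2 mm. A picture is of the moment at which its call begins: read the wrist's pose just before it. get_calibration takes no time and is no camera call.
- r.close_job(): hands the job in; it is judged then, once.
Trained networks look in the newest picture that a camera, given by its name, has taken for a name from the list of things; names that differ only in an ending like _2 or _b are one class to them, and where a whole thing is asked for, a point or a joint stands for the part that bears it (a point fixed in the world has none). Each returns a list of dicts, best first, with "score" (0 to 1); they miss things now and then, are a little off and sometimes report something else, mostly with a low value. They report only what shows in the picture. A call takes as long as a camera call.
- r.recognise(camera, name): "bbox" ([centre column, centre row, width, height] in pixels, round what is visible of it).
- r.masks_of(camera, name): "region" (384x512 bool, what is visible of it) and "bbox" ([centre column, centre row, width, height] in pixels, round what is visible of it).
- r.spot_point(camera, name): "location" ([row, column] in pixels: a listed point, or the origin of a listed thing).
The state is a dict: "time_s": time; "joints": joint angles; "qd": joint speeds; "joint_torque": joint torques, N m; "ee_pos": TCP position; "eef_rot": TCP orientation; "contact_force": force on the tool from outside, world axes, zero at the start; "wrist_torque": the same for the moment, N m; "opening": finger opening in m; "finger_force": force on a finger pad.
Only numpy, scipy, OpenCV 4.12 (cv2) and the standard library are available. Lean on these libraries where they do the work, as an engineer would, in place of code of your own. Each camera call takes 0.05 s, during which the arm holds its last target. There are 200 camera calls.

## Working session

There is one attempt and no reset: what is moved stays moved. The work goes in short steps, Python scripts to look and compute and a shell command to move; the robot and the scene stay as the last step left them, time stands still between calls to the robot, and variables do not carry over. Pictures are saved under pics/ and viewed, at most 10 in all, crops included, and the job is handed in when it is done.

```bash
mkdir -p pics; ls
cat > h.py <<'E'
import numpy as np,cv2
from scipy.spatial.transform import Rotation as Ro
from plant import r
def save(c,n): 
    im=r.capture(c); cv2.imwrite(f'pics/{n}.png',cv2.cvtColor(np.array(im),cv2.COLOR_RGB2BGR)); return im
def cam(c):
    k=r.get_calibration(c)
    K=np.array([[k['fx'],0,k['cx']],[0,k['fy'],k['cy']],[0,0,1]])
    if 'R' in k: return K,np.array(k['R']),np.array(k['t'])
    s=r.read_state(); T=np.eye(4); T[:3,:3]=Ro.from_euler('xyz',s['eef_rot'],degrees=True).as_matrix(); T[:3,3]=s['ee_pos']
    W=np.linalg.inv(T@np.array(k['T_tool_cam'])); return K,W[:3,:3],W[:3,3]
def at_z(C,uv,z):
    K,R,t=C; d=R.T@np.linalg.inv(K)@np.array([uv[0],uv[1],1.]); o=-R.T@t
    return o+d*(z-o[2])/d[2]
def tri(Cs,uvs):
    A=[];b=[]
    for (K,R,t),uv in zip(Cs,uvs):
        d=R.T@np.linalg.inv(K)@np.array([uv[0],uv[1],1.]); d/=np.linalg.norm(d); o=-R.T@t; P=np.eye(3)-np.outer(d,d); A.append(P); b.append(P@o)
    x=np.linalg.lstsq(np.vstack(A),np.hstack(b),rcond=None)[0]
    return x
def proj(C,X):
    K,R,t=C; p=K@(R@np.array(X)+t); return p[:2]/p[2]
E
python3 - <<'E'
from h import *
s=r.read_state(); print({k:np.round(v,3).tolist() for k,v in s.items()}, r.hold_point_z)
cs={}
for c in ('scene','top'):
    save(c,c+'0'); cs[c]=cam(c)
    print(c,'campos',np.round(-cs[c][1].T@cs[c][2],3))
P={}
for n in ('stuck_mid','row1_mid','row2_mid','row3_mid','rack','stop','rest_axis','coaster_top','matchbox','garlic'):
    for c in cs:
        L=r.spot_point(c,n)
        print(n,c,[(np.round(d['location'],1).tolist(),round(d['score'],2)) for d in L[:3]])
        if L: P[n,c]=L[0]['location'][::-1]
    if (n,'top') in P and (n,'scene') in P:
        X=tri([cs['top'],cs['scene']],[P[n,'top'],P[n,'scene']]); print('   ',np.round(X,3))
print(r.get_calibration('wrist'))
E
```

```text
pics
{'time_s': 0.0, 'joints': [65.971, 7.134, 94.634, 0.002, 78.352, -4.731], 'qd': [-0.007, 0.073, 0.034, -0.123, -0.036, 0.071], 'joint_torque': [0.001, -42.364, -36.544, 0.0, 0.007, -0.0], 'ee_pos': [0.215, 0.613, 0.23], 'eef_rot': [-179.88, -0.012, 160.702], 'contact_force': [0.176, -0.033, 0.329], 'wrist_torque': [-0.026, -0.038, -0.032], 'finger_force': 0.0, 'opening': 0.085} 0.0187
scene campos [-0.023  0.481  0.523]
top campos [0.464 0.062 1.112]
stuck_mid scene [([173.3, 338.0], 0.96), ([272.8, 246.0], 0.74)]
stuck_mid top [([217.2, 348.4], 0.98)]
    [ 0.547 -0.18   0.08 ]
row1_mid scene [([159.4, 318.7], 0.59)]
row1_mid top [([191.0, 351.2], 0.61), ([235.1, 346.7], 0.29)]
    [ 0.621 -0.186  0.088]
row2_mid scene [([150.8, 311.8], 0.61)]
row2_mid top [([177.8, 354.6], 0.66)]
    [ 0.656 -0.193  0.098]
row3_mid scene [([139.3, 301.3], 0.59)]
row3_mid top [([163.1, 357.4], 0.8)]
    [ 0.696 -0.194  0.118]
rack scene [([187.8, 314.6], 0.97)]
rack top [([190.4, 343.2], 0.63)]
    [ 0.633 -0.186 -0.003]
stop scene [([193.1, 347.9], 0.6)]
stop top [([233.6, 347.8], 0.71)]
    [
[... 221 characters left out ...]
0.067 0.012]
matchbox scene [([276.5, 248.0], 0.95)]
matchbox top [([248.9, 229.9], 0.74), ([218.6, 347.7], 0.7)]
    [ 0.451  0.159 -0.005]
garlic scene [([201.7, 208.6], 0.73)]
garlic top [([155.8, 260.9], 0.79)]
    [ 0.743  0.076 -0.006]
{'fx': 274.9889884792371, 'fy': 274.9889884792371, 'cx': 255.17557388686257, 'cy': 192.98531019386868, 'T_tool_cam': array([[-1.14981172e-03, -9.51759623e-01, -3.06842465e-01,
         7.88663232e-02],
       [ 9.99999310e-01, -1.02090879e-03, -5.80594865e-04,
        -6.16347904e-04],
       [ 2.39328580e-04, -3.06842921e-01,  9.51760140e-01,
        -1.42804459e-01],
       [ 0.00000000e+00,  0.00000000e+00,  0.00000000e+00,
         1.00000000e+00]])}
```

Run:
```python
import cv2
a=cv2.imread('pics/top0.png');b=cv2.imread('pics/scene0.png')
t=cv2.resize(a[130:290,120:400],None,fx=2.8,fy=2.8,interpolation=cv2.INTER_CUBIC); cv2.imwrite('pics/top0c.png',t); print(t.shape)
```

```text
(448, 784, 3)
```

View pics/top0c.png

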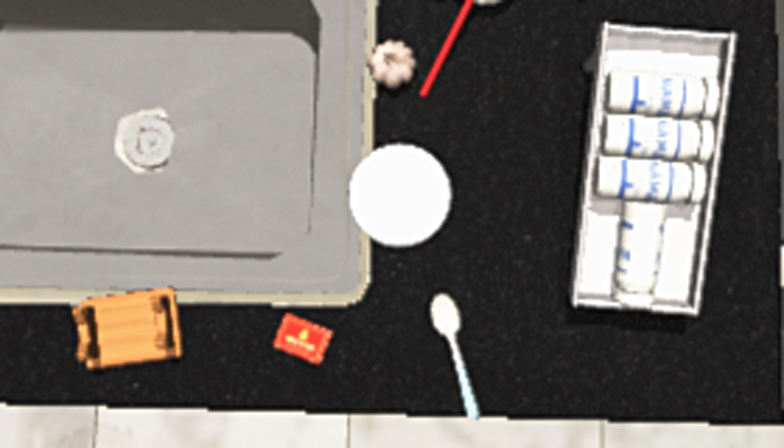

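View pics/scene0.png

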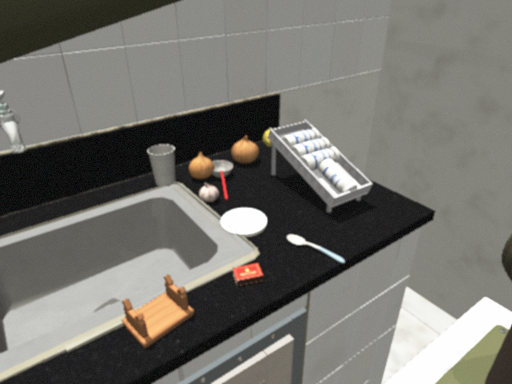

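The top crop shows the rack on the right with the jammed shaker at crop (638,250) under the row of three. The coaster is at (400,195), the rest at (130,328) and the matchbox at (303,338). The scene view agrees, and the triangulated heights match the given ones. Next I'll move over the rack for a closer look.

```bash
cat >> h.py <<'E'
def to(x,y,z,yaw):
    s=r.read_state(); R=Ro.from_euler('xyz',s['eef_rot'],degrees=True).as_matrix()
    d=R.T@(np.array([x,y,z])-s['ee_pos']); dy=(yaw-s['eef_rot'][2]+180)%360-180
    print('shift',np.round(d,4),'spin',round(-dy,2),'rows>=',round(max(np.linalg.norm(d)/.0625,abs(dy)/10.7),1))
E
python3 -c "
from h import *
to(.59,-.185,.30,-6)"
```

```text
shift [-0.618  -0.6296 -0.0687] spin 166.7 rows>= 15.6
```

```bash
python3 -m handwheel '[{"x":-0.2,"y":-0.2,"z":-0.0687,"spin":50},{"x":-0.618,"y":-0.63,"z":-0.069,"spin":166.7},{"x":-0.618,"y":-0.63,"z":-0.069,"spin":166.7},{"x":-0.618,"y":-0.63,"z":-0.069,"spin":166.7},{"x":-0.618,"y":-0.63,"z":-0.069,"spin":166.7},{"x":-0.618,"y":-0.63,"z":-0.069,"spin":166.7},{"x":-0.618,"y":-0.63,"z":-0.069,"spin":166.7},{"x":-0.618,"y":-0.63,"z":-0.069,"spin":166.7},{"x":-0.618,"y":-0.63,"z":-0.069,"spin":166.7},{"x":-0.618,"y":-0.63,"z":-0.069,"spin":166.7},{"x":-0.618,"y":-0.63,"z":-0.069,"spin":166.7},{"x":-0.618,"y":-0.63,"z":-0.069,"spin":166.7},{"x":-0.618,"y":-0.63,"z":-0.069,"spin":166.7},{"x":-0.618,"y":-0.63,"z":-0.069,"spin":166.7},{"x":-0.618,"y":-0.63,"z":-0.069,"spin":166.7},{"x":-0.618,"y":-0.63,"z":-0.069,"spin":166.7},{"x":-0.618,"y":-0.63,"z":-0.069,"spin":166.7},{"x":-0.618,"y":-0.63,"z":-0.069,"spin":166.7}]' 0 40
python3 - <<'E'
from h import *
C=cam('wrist'); save('wrist','w1'); Ct=cam('top')
for n in ('stuck_mid','row1_mid','row2_mid','row3_mid','stop'):
    L=r.spot_point('wrist',n); 
    z={'stuck_mid':.0707,'stop':.034,'row1_mid':.034+.0204+.309*.1265,'row2_mid':.034+.0204+.309*.1695,'row3_mid':.034+.0204+.309*.2125}[n]
    print(n,[(np.round(d['location'],1).tolist(),round(d['score'],2),np.round(at_z(C,d['location'][::-1],z),4).tolist()) for d in L[:2]])
for n in ('stuck_mid','rack'):
    L=r.masks_of('wrist',n); print(n,len(L),[(round(d['score'],2),np.round(d['bbox'],0).tolist()) for d in L[:3]])
    if L and n=='stuck_mid':
        m=L[0]['region'].astype(np.uint8); print(cv2.minAreaRect(cv2.findNonZero(m)))
E
```

```text
time_s: 3.35
ee_pos: [0.5899, -0.1852, 0.3004]
eef_rot: [180.0, -0.0, -5.9]
contact_force: [-0.3, 0.7, 0.3]
opening: 0.0856
finger_force: 0.0
stuck_mid [([200.5, 255.2], 0.56, [0.5369, -0.1802, 0.0707])]
row1_mid [([149.0, 249.5], 0.56, [0.6147, -0.1811, 0.0935])]
row2_mid [([116.7, 250.7], 0.82, [0.6544, -0.1872, 0.1068]), ([196.9, 255.2], 0.2, [0.5545, -0.1821, 0.1068])]
row3_mid [([80.6, 248.6], 0.66, [0.6929, -0.1893, 0.1201])]
stop [([214.1, 254.2], 0.67, [0.5012, -0.1749, 0.034])]
stuck_mid 1 [(0.98, [253.0, 201.0, 32.0, 67.0])]
((254.2217254638672, 199.6561279296875), (64.97399139404297, 32.43943405151367), 87.27368927001953)
rack 1 [(0.77, [244.0, 119.0, 137.0, 231.0])]
```

View pics/w1.png

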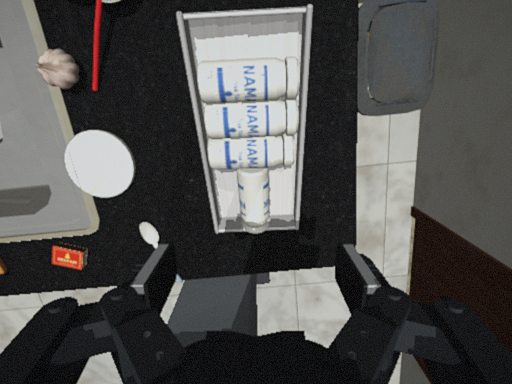

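The wrist view shows the jammed shaker upright at column 255, rows 168–233, in line with the tool, with both gaps clear. I'll narrow the fingers and descend.

```bash
python3 -m handwheel '[{"x":-0.047,"y":0.001,"z":0.06},{"x":-0.047,"y":0.001,"z":0.1},{"x":-0.047,"y":0.001,"z":0.14},{"x":-0.047,"y":0.001,"z":0.14},{"x":-0.047,"y":0.001,"z":0.14}]' 70 40
python3 - <<'E'
from h import *
C=cam('wrist'); save('wrist','w2')
for n in ('stuck_mid','stop','row1_mid'):
    L=r.spot_point('wrist',n); z={'stuck_mid':.0707,'stop':.034,'row1_mid':.0935}[n]
    print(n,[(np.round(d['location'],1).tolist(),round(d['score'],2),np.round(at_z(C,d['location'][::-1],z),4).tolist()) for d in L[:2]])
E
```

```text
stuck_mid [([197.2, 255.6], 0.87, [0.5419, -0.1813, 0.0707])]
stop [([216.6, 257.0], 0.9, [0.4965, -0.1789, 0.034])]
row1_mid []schema error: expected keys x, y, z, spin
```

View pics/w2.png

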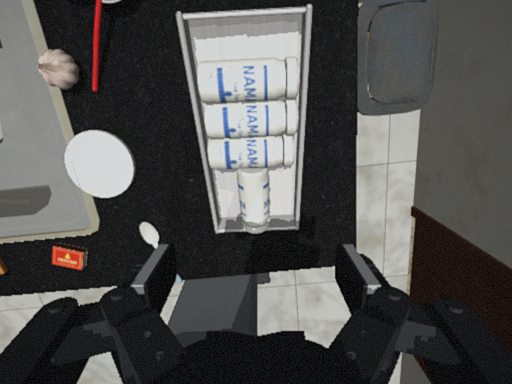

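The move was refused because every row needs all four keys, so this picture is the same as before: shaker at (255,197).

```bash
python3 -m handwheel '[{"x":-0.047,"y":0.0,"z":0.06,"spin":0},{"x":-0.047,"y":0.0,"z":0.12,"spin":0},{"x":-0.047,"y":0.0,"z":0.16,"spin":0},{"x":-0.047,"y":0.0,"z":0.16,"spin":0},{"x":-0.047,"y":0.0,"z":0.16,"spin":0}]' 70 40
python3 - <<'E'
from h import *
C=cam('wrist'); save('wrist','w3')
for n in ('stuck_mid','stop','row1_mid'):
    L=r.spot_point('wrist',n); z={'stuck_mid':.0707,'stop':.034,'row1_mid':.0935}[n]
    print(n,[(np.round(d['location'],1).tolist(),round(d['score'],2),np.round(at_z(C,d['location'][::-1],z),4).tolist()) for d in L[:2]])
E
```

```text
time_s: 4.58
ee_pos: [0.5446, -0.1811, 0.1427]
eef_rot: [179.9, -0.2, -6.0]
contact_force: [0.1, -0.5, 1.2]
opening: 0.062
finger_force: 0.0
stuck_mid [([205.5, 250.5], 0.96, [0.5432, -0.1776, 0.0707])]
stop [([51.2, 246.7], 0.59, [0.6649, -0.1874, 0.034])]
row1_mid [([116.7, 246.7], 0.56, [0.6152, -0.1834, 0.0935])]
```

View pics/w3.png

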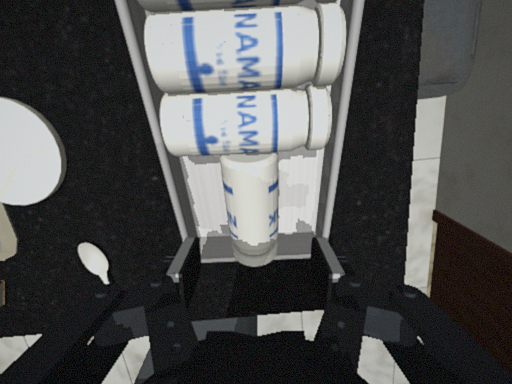

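The shaker shows from (250,155) at the foot to (255,262) at the cap, between the fingers. It lies a few mm to +y and is turned about 2.5°. I'll descend and grip.

```bash
python3 -m handwheel '[{"x":-0.002,"y":-0.003,"z":0.03,"spin":-2.5},{"x":-0.002,"y":-0.003,"z":0.06,"spin":-2.5},{"x":-0.002,"y":-0.003,"z":0.083,"spin":-2.5},{"x":-0.002,"y":-0.003,"z":0.083,"spin":-2.5},{"x":-0.002,"y":-0.003,"z":0.083,"spin":-2.5}]' 70 40
python3 -m handwheel '[{"x":0,"y":0,"z":0,"spin":0},{"x":0,"y":0,"z":0,"spin":0},{"x":0,"y":0,"z":0,"spin":0},{"x":0,"y":0,"z":0,"spin":0},{"x":0,"y":0,"z":0,"spin":0}]' 255 40
```

```text
time_s: 5.4
ee_pos: [0.5427, -0.1778, 0.0592]
eef_rot: [179.9, -0.2, -3.5]
contact_force: [0.3, -0.2, 0.7]
opening: 0.0618
finger_force: 0.0
time_s: 6.02
ee_pos: [0.5428, -0.1778, 0.0595]
eef_rot: [179.9, -0.2, -3.5]
contact_force: [-1.5, 0.8, 6.7]
opening: 0.0416
finger_force: 40.5
```

```bash
python3 -m handwheel '[{"x":-0.008,"y":0,"z":-0.025,"spin":0},{"x":-0.026,"y":0,"z":-0.08,"spin":0},{"x":-0.04,"y":0,"z":-0.13,"spin":0},{"x":-0.05,"y":0,"z":-0.2,"spin":0},{"x":-0.05,"y":0,"z":-0.2,"spin":0},{"x":-0.05,"y":0,"z":-0.2,"spin":0},{"x":-0.05,"y":0,"z":-0.2,"spin":0}]'
python3 - <<'E'
from h import *
C=cam('wrist'); save('wrist','w4');save('top','t4')
a=cv2.imread('pics/w4.png');b=cv2.imread('pics/t4.png')
cv2.imwrite('pics/c4.png',np.hstack([cv2.resize(a,(400,300)),cv2.resize(b[140:290,120:400],(400,300))]))
# rest orientation from the top mask
L=r.masks_of('top','rest_axis'); print([(d['score'],d['bbox']) for d in L[:2]])
Ct=cam('top')
if L:
    m=L[0]['region'].astype(np.uint8); c=cv2.minAreaRect(cv2.findNonZero(m)); print(c,[np.round(at_z(Ct,p,.03),3).tolist() for p in cv2.boxPoints(c)])
E
```

```text
time_s: 6.9
ee_pos: [0.4907, -0.1737, 0.2547]
eef_rot: [-179.9, 0.2, -3.5]
contact_force: [-1.0, -1.1, -1.8]
opening: 0.0415
finger_force: 41.9
[(0.84, [165.2, 246.3, 44.3, 29.4])]
((164.7154083251953, 246.7230987548828), (26.419397354125977, 37.70655822753906), 82.87498474121094) [[0.483, 0.408, 0.03], [0.499, 0.299, 0.03], [0.423, 0.286, 0.03], [0.407, 0.394, 0.03]]
```

View pics/c4.png

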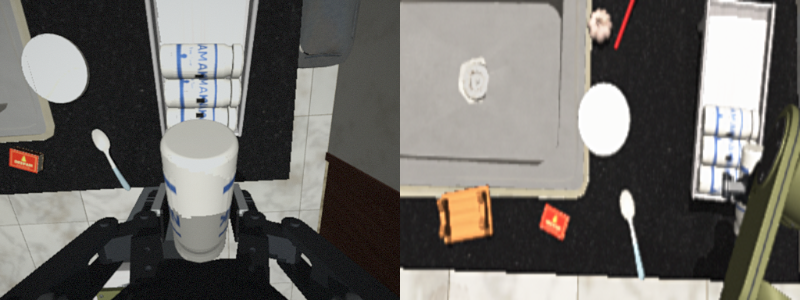

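The row has rolled down to the stop and the jammed shaker is in the gripper, foot up. I'll go towards the rest and look at it from the near side.

```bash
python3 -c "
from h import *
to(.468,.25,.27,99)"
```

```text
shift [-0.0488 -0.4217 -0.0142] spin -102.5 rows>= 9.6
```

```bash
python3 -m handwheel '[{"x":-0.02,"y":-0.06,"z":-0.015,"spin":-10},{"x":-0.049,"y":-0.12,"z":-0.015,"spin":-20},{"x":-0.049,"y":-0.18,"z":-0.015,"spin":-31},{"x":-0.049,"y":-0.24,"z":-0.015,"spin":-42},{"x":-0.049,"y":-0.3,"z":-0.015,"spin":-53},{"x":-0.049,"y":-0.35,"z":-0.015,"spin":-63},{"x":-0.049,"y":-0.4,"z":-0.015,"spin":-74},{"x":-0.049,"y":-0.422,"z":-0.015,"spin":-84},{"x":-0.049,"y":-0.422,"z":-0.015,"spin":-94},{"x":-0.049,"y":-0.422,"z":-0.015,"spin":-102.5},{"x":-0.049,"y":-0.422,"z":-0.015,"spin":-102.5},{"x":-0.049,"y":-0.422,"z":-0.015,"spin":-102.5},{"x":-0.049,"y":-0.422,"z":-0.015,"spin":-102.5}]'
python3 - <<'E'
from h import *
C=cam('wrist'); save('wrist','w5')
L=r.spot_point('wrist','rest_axis'); print([(d['score'],np.round(at_z(C,d['location'][::-1],.07),4)) for d in L[:2]])
L=r.masks_of('wrist','rest_axis'); print([(d['score'],d['bbox']) for d in L[:2]])
if L:
    m=L[0]['region'].astype(np.uint8); c=cv2.minAreaRect(cv2.findNonZero(m)); print(c,[np.round(at_z(C,p,.012),3).tolist() for p in cv2.boxPoints(c)])
E
```

```text
time_s: 8.68
ee_pos: [0.4684, 0.2499, 0.2721]
eef_rot: [-180.0, 0.0, 98.9]
contact_force: [-0.0, -0.5, -2.2]
opening: 0.0415
finger_force: 41.8
[(0.61, array([0.4528, 0.3449, 0.07  ]))]
[(0.67, [255.3, 86.3, 53.3, 80.7])]
((255.0, 85.5), (79.0, 54.0), 90.0) [[0.409, 0.393, 0.012], [0.479, 0.404, 0.012], [0.498, 0.305, 0.012], [0.422, 0.293, 0.012]]
```

View pics/w5.png

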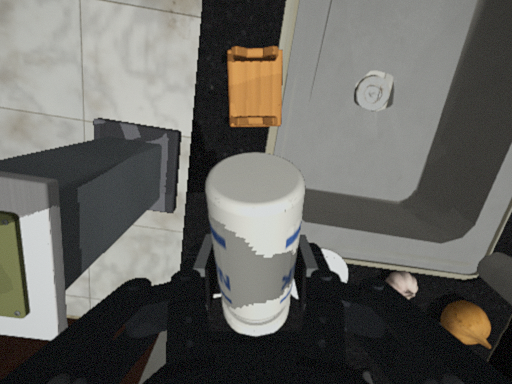

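The rest stands square at columns 229–282, rows 45–127, centred on the tool's own column 255. That fixes its yaw at 9° and its centre near (0.453, 0.347). I'll go over it and lower, levelling the shaker against the cheek.

```bash
python3 -m handwheel '[{"x":0.05,"y":0,"z":0.03,"spin":0},{"x":0.098,"y":0,"z":0.08,"spin":0},{"x":0.098,"y":0,"z":0.13,"spin":0},{"x":0.098,"y":0,"z":0.175,"spin":0},{"x":0.098,"y":0,"z":0.19,"spin":0},{"x":0.098,"y":0,"z":0.197,"spin":0},{"x":0.098,"y":0,"z":0.197,"spin":0}]' - 20
python3 -m handwheel '[{"x":0,"y":0,"z":0.004,"spin":0},{"x":0,"y":0,"z":0.008,"spin":0},{"x":0,"y":0,"z":0.012,"spin":0},{"x":0,"y":0,"z":0.014,"spin":0},{"x":0,"y":0,"z":0.014,"spin":0},{"x":0,"y":0,"z":0.014,"spin":0}]'
```

```text
time_s: 9.7
ee_pos: [0.4538, 0.3471, 0.0769]
eef_rot: [179.9, -0.0, 99.0]
contact_force: [-1.9, -0.8, -0.1]
opening: 0.0413
finger_force: 42.0
time_s: 10.45
ee_pos: [0.4537, 0.349, 0.065]
eef_rot: [179.9, -0.3, 98.9]
contact_force: [-7.6, 3.3, 8.3]
opening: 0.0411
finger_force: 44.1
```

```bash
python3 -m handwheel '[{"x":0,"y":0,"z":0.0,"spin":0},{"x":0,"y":0,"z":0.003,"spin":0},{"x":0,"y":0,"z":0.005,"spin":0}]' 255 20
python3 -m handwheel '[{"x":0,"y":0,"z":0,"spin":0},{"x":0,"y":0,"z":0,"spin":0},{"x":0,"y":0,"z":0,"spin":0}]' 114 20
```

```text
time_s: 10.82
ee_pos: [0.4536, 0.3494, 0.0601]
eef_rot: [179.9, -0.3, 98.9]
contact_force: [-8.2, 4.1, 9.9]
opening: 0.0413
finger_force: 44.8
time_s: 11.2
ee_pos: [0.4537, 0.3468, 0.0568]
eef_rot: [179.9, -0.0, 99.0]
contact_force: [-0.8, 1.0, -0.6]
opening: 0.0473
finger_force: 0.0
```

```bash
python3 -m handwheel '[{"x":0,"y":0,"z":0,"spin":0},{"x":0,"y":0,"z":0,"spin":0},{"x":0,"y":0,"z":-0.04,"spin":0},{"x":-0.03,"y":0,"z":-0.09,"spin":0},{"x":-0.08,"y":0,"z":-0.13,"spin":0},{"x":-0.08,"y":0,"z":-0.13,"spin":0},{"x":-0.08,"y":0,"z":-0.13,"spin":0}]' 70 20
python3 - <<'E'
from h import *
C=cam('wrist'); save('wrist','w6')
L=r.spot_point('wrist','stuck_mid'); print([(d['score'],np.round(at_z(C,d['location'][::-1],.07),4)) for d in L[:3]])
L=r.masks_of('wrist','stuck_mid'); print([(d['score'],d['bbox']) for d in L[:2]])
for d in L[:2]:
    c=cv2.minAreaRect(cv2.findNonZero(d['region'].astype(np.uint8))); print([np.round(at_z(C,p,.07),3).tolist() for p in cv2.boxPoints(c)])
L=r.spot_point('wrist','rest_axis'); print([(d['score'],np.round(at_z(C,d['location'][::-1],.07),4)) for d in L[:2]])
E
```

```text
time_s: 12.08
ee_pos: [0.4653, 0.2676, 0.1858]
eef_rot: [-180.0, -0.0, 99.0]
contact_force: [-0.8, 0.2, -1.1]
opening: 0.0618
finger_force: 0.0
[(0.68, array([0.4515, 0.3486, 0.07  ]))]
[(0.58, [255.7, 93.2, 52.4, 139.2])]
[[0.421, 0.403, 0.07], [0.463, 0.411, 0.07], [0.487, 0.3, 0.07], [0.439, 0.291, 0.07]]
[]
```

View pics/w6.png

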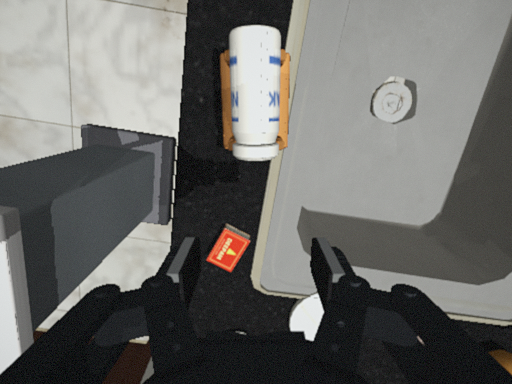

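The shaker lies in the V rest, foot at (255,25) and cap at (256,160), centred on column 255 and let go. Since the tool can't tilt, I'll take it nearer the cap. I can then turn it foot-down in the pads by levering the cap end on the rack's high side wall, where the channel is now empty.

```bash
python3 -m handwheel '[{"x":0.04,"y":-0.001,"z":0.02,"spin":0},{"x":0.064,"y":-0.001,"z":0.06,"spin":0},{"x":0.064,"y":-0.001,"z":0.1,"spin":0},{"x":0.064,"y":-0.001,"z":0.135,"spin":0},{"x":0.064,"y":-0.001,"z":0.135,"spin":0},{"x":0.064,"y":-0.001,"z":0.135,"spin":0}]' 70 20
python3 -m handwheel '[{"x":0,"y":0,"z":0,"spin":0},{"x":0,"y":0,"z":0,"spin":0},{"x":0,"y":0,"z":0,"spin":0},{"x":0,"y":0,"z":0,"spin":0}]' 255 20
python3 -m handwheel '[{"x":0,"y":0,"z":-0.02,"spin":0},{"x":0,"y":0,"z":-0.06,"spin":0},{"x":0,"y":0,"z":-0.12,"spin":0},{"x":0,"y":0,"z":-0.16,"spin":0},{"x":0,"y":0,"z":-0.16,"spin":0},{"x":0,"y":0,"z":-0.16,"spin":0}]'
python3 - <<'E'
from h import *
save('wrist','w7')
to(.700,-.06,.21,84)
E
```

```text
time_s: 13.02
ee_pos: [0.455, 0.3314, 0.0521]
eef_rot: [180.0, -0.0, 99.0]
contact_force: [0.1, -0.6, 0.7]
opening: 0.0619
finger_force: 0.0
time_s: 13.52
ee_pos: [0.4552, 0.3315, 0.0536]
eef_rot: [179.9, -0.1, 99.0]
contact_force: [-3.5, -0.4, 5.6]
opening: 0.0422
finger_force: 20.4
time_s: 14.28
ee_pos: [0.4543, 0.3305, 0.2113]
eef_rot: [180.0, 0.0, 99.0]
contact_force: [0.7, -0.2, -2.0]
opening: 0.0419
finger_force: 20.7
shift [-4.240e-01  1.821e-01  1.000e-04] spin 15.0 rows>= 7.4
```

View pics/w7.png

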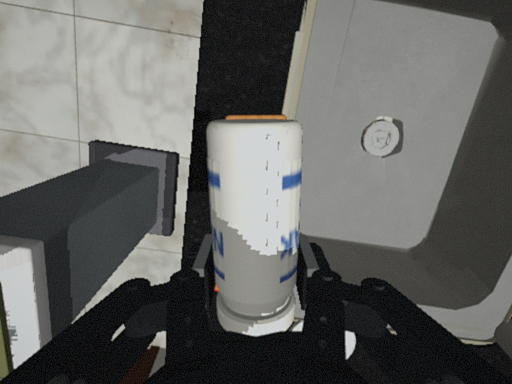

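The shaker is still level in the grip near its cap, foot at (255,122). I'll work out where the rack's side wall is from the first top picture, and stage beside it.

```bash
python3 -m handwheel '[{"x":-0.06,"y":0.025,"z":0,"spin":2},{"x":-0.12,"y":0.05,"z":0,"spin":4},{"x":-0.18,"y":0.077,"z":0,"spin":6},{"x":-0.23,"y":0.1,"z":0,"spin":8},{"x":-0.28,"y":0.12,"z":0,"spin":10},{"x":-0.33,"y":0.142,"z":0,"spin":12},{"x":-0.38,"y":0.163,"z":0,"spin":14},{"x":-0.424,"y":0.182,"z":0,"spin":15},{"x":-0.424,"y":0.182,"z":0,"spin":15},{"x":-0.424,"y":0.182,"z":0,"spin":15}]'
python3 - <<'E'
from h import *
Ct=cam('top')
for n,l,h in (('L',(575,303),(603,25)),('R',(698,313),(735,33))):
    f=lambda p:(120+p[0]/2.8,130+p[1]/2.8)
    a=at_z(Ct,f(l),.063); b=at_z(Ct,f(h),.148); print(n,np.round(a,3),np.round(b,3),'yaw',np.degrees(np.arctan2(b[1]-a[1],b[0]-a[0])),'y@.70',a[1]+(b[1]-a[1])*(.7-a[0])/(b[0]-a[0]))
# wrist w1 edges: needs pose then
K=r.get_calibration('wrist');s=r.read_state();print(np.round(s['ee_pos'],3))
T=np.eye(4);T[:3,:3]=Ro.from_euler('xyz',[180,0,-5.9],degrees=True).as_matrix();T[:3,3]=[.5899,-.1852,.3004]
W=np.linalg.inv(T@np.array(K['T_tool_cam']));C=(cam('wrist')[0],W[:3,:3],W[:3,3])
for n,l,h in (('L',(216,231),(178,12)),('R',(301,230),(312,8))):
    a=at_z(C,l,.063); b=at_z(C,h,.148); print('w1',n,np.round(a,3),np.round(b,3),np.degrees(np.arctan2(b[1]-a[1],b[0]-a[0])),a[1]+(b[1]-a[1])*(.7-a[0])/(b[0]-a[0]))
E
```

```text
time_s: 15.58
ee_pos: [0.6997, -0.0592, 0.209]
eef_rot: [-179.8, -0.0, 84.0]
contact_force: [0.0, -0.7, -1.1]
opening: 0.0421
finger_force: 20.8
L [ 0.489 -0.116  0.063] [ 0.754 -0.128  0.148] yaw -2.5616378438721488 y@.70 -0.12558580741314565
R [ 0.482 -0.24   0.063] [ 0.749 -0.255  0.148] yaw -3.1243690359676415 y@.70 -0.2521793019337269
[ 0.7   -0.059  0.209]
w1 L [ 0.491 -0.115  0.063] [ 0.756 -0.13   0.148] -3.3233735160760975 -0.12664570790057675
w1 R [ 0.48  -0.243  0.063] [ 0.747 -0.254  0.148] -2.3337012528719416 -0.2521522865670097
```

```bash
python3 -m handwheel '[{"x":-0.02,"y":0,"z":0.03,"spin":-3},{"x":-0.039,"y":0,"z":0.06,"spin":-3},{"x":-0.039,"y":0,"z":0.066,"spin":-3},{"x":-0.039,"y":0,"z":0.066,"spin":-3}]'
python3 -m handwheel '[{"x":0,"y":0,"z":0.004,"spin":0},{"x":0,"y":0,"z":0.008,"spin":0},{"x":0.002,"y":0,"z":0.012,"spin":0},{"x":0.004,"y":0,"z":0.016,"spin":0},{"x":0.004,"y":0,"z":0.016,"spin":0}]'
```

```text
time_s: 16.08
ee_pos: [0.6963, -0.0968, 0.1452]
eef_rot: [-180.0, -0.0, 87.1]
contact_force: [0.1, 0.5, -0.3]
opening: 0.0418
finger_force: 20.8
time_s: 16.7
ee_pos: [0.6973, -0.094, 0.13]
eef_rot: [179.9, -0.0, 87.0]
contact_force: [-0.8, 1.0, 1.4]
opening: 0.0415
finger_force: 21.1
```

```bash
python3 -m handwheel '[{"x":0.002,"y":0,"z":0.005,"spin":0},{"x":0.003,"y":0,"z":0.010,"spin":0},{"x":0.003,"y":0,"z":0.014,"spin":0},{"x":0.003,"y":0,"z":0.019,"spin":0},{"x":0.003,"y":0,"z":0.019,"spin":0}]'
python3 - <<'E'
from h import *
save('wrist','w8'); L=r.masks_of('wrist','stuck_mid'); print([(d['score'],np.round(d['bbox'])) for d in L[:2]])
C=cam('wrist'); s=r.read_state(); R=Ro.from_euler('xyz',s['eef_rot'],degrees=True).as_matrix()
for th in (0,15,30,45,60,75):
    t=np.radians(th); p=np.array([np.cos(t),0,np.sin(t)])*.0705; n=np.array([np.sin(t),0,-np.cos(t)])*.0215
    G=np.array([0,0,-.017])
    print(th,[np.round(proj(C,np.array(s['ee_pos'])+R@(G+p+k*n))).tolist() for k in (1,-1)])
E
```

```text
time_s: 17.32
ee_pos: [0.6967, -0.0906, 0.1096]
eef_rot: [-179.9, -0.1, 87.0]
contact_force: [-0.4, 4.8, 2.8]
opening: 0.0418
finger_force: 24.9
[(0.55, array([255., 228.,  89., 220.]))]
0 [[256.0, 126.0], [256.0, 120.0]]
15 [[256.0, 115.0], [256.0, 132.0]]
30 [[256.0, 117.0], [256.0, 149.0]]
45 [[256.0, 128.0], [256.0, 169.0]]
60 [[256.0, 144.0], [256.0, 190.0]]
75 [[256.0, 163.0], [256.0, 213.0]]
```

Run:
```python
import cv2,numpy as np
for f in ('w7','w8'):
    a=cv2.imread(f'pics/{f}.png'); 
    print(f,[int(a[y,246:262].mean()) for y in range(100,330,5)])
    h=cv2.cvtColor(a,cv2.COLOR_BGR2HSV); blue=(h[...,1]>100)&(h[...,0]>95)&(h[...,0]<130)&(h[...,2]>60)
    ys,xs=np.nonzero(blue[100:340,195:320]); print('blue rows',np.histogram(ys+100,bins=range(100,341,10))[0].tolist())
```

```text
w7 [24, 24, 23, 90, 86, 193, 210, 210, 210, 210, 211, 211, 210, 211, 210, 211, 210, 211, 211, 211, 211, 211, 211, 211, 211, 210, 210, 211, 207, 193, 163, 143, 144, 144, 143, 143, 143, 143, 142, 142, 142, 133, 132, 129, 116, 177]
blue rows [0, 0, 0, 0, 0, 0, 0, 141, 155, 0, 0, 0, 0, 44, 80, 32, 9, 77, 6, 0, 0, 0, 0, 0]
w8 [22, 27, 26, 33, 167, 214, 213, 213, 213, 213, 213, 214, 214, 213, 214, 214, 214, 215, 214, 214, 214, 214, 214, 215, 214, 215, 214, 215, 214, 214, 215, 179, 147, 147, 146, 147, 146, 150, 150, 150, 150, 150, 73, 145, 147, 147]
blue rows [0, 0, 0, 0, 0, 4, 179, 27, 0, 0, 0, 43, 83, 20, 0, 89, 53, 0, 0, 0, 0, 0, 0, 0]
```

Run:
```python
from h import *
K=r.get_calibration('wrist');W=np.linalg.inv(np.array(K['T_tool_cam']));C=(cam('wrist')[0],W[:3,:3],W[:3,3])
def row(p,th,k=-1,dx=0):
    t=np.radians(th); return proj(C,np.array([p*np.cos(t)+dx,0,p*np.sin(t)-.017])+k*np.array([np.sin(t),0,-np.cos(t)])*-.0215*-1)[1]
ps=np.linspace(-.035,.0705,400)
pb=ps[np.argmin([abs(row(p,0)-178) for p in ps])]; pn=ps[np.argmin([abs(row(p,0)-319) for p in ps])]; print(pb,pn)
for th in (-10,0,5,10,15,20,30,40): print(th,[round(row(p,th)) for p in (.0705,pb,pn)], 'bottom rim',round(row(.0705,th,1)))
```

```text
0.039299498746867154 -0.035
-10 [115, 176, 280] bottom rim 143
0 [120, 178, 291] bottom rim 126
5 [123, 180, 297] bottom rim 120
10 [127, 182, 302] bottom rim 117
15 [132, 185, 308] bottom rim 115
20 [137, 188, 313] bottom rim 115
30 [149, 196, 323] bottom rim 117
40 [162, 204, 332] bottom rim 124
```

```bash
cat > fit.py <<'E'
from h import *
K=r.get_calibration('wrist');W=np.linalg.inv(np.array(K['T_tool_cam']));C=(cam('wrist')[0],W[:3,:3],W[:3,3])
def row(p,th,k=1,h=-.017):
    t=np.radians(th); return proj(C,np.array([p*np.cos(t),0,p*np.sin(t)+h])+k*np.array([np.sin(t),0,-np.cos(t)])*.0215)[1]
if __name__=='__main__':
    ps=np.linspace(-.045,.08,800); f=lambda y:ps[np.argmin([abs(row(p,0)-y) for p in ps])]
    pf,pb,pn=f(124),f(178),f(319); print(pf,pb,pn)
    for th in (-10,-5,0,5,10,15,20,30,40,50,60,70,80,90): print(th,'foot top, band, neck',[round(row(p,th)) for p in (pf,pb,pn)], 'bottom rim',round(row(pf,th,-1)))
E
python3 fit.py
```

```text
0.07123904881101377 0.050588235294117656 -0.017465581977471837
-10 foot top, band, neck [141, 196, 320] bottom rim 114
-5 foot top, band, neck [131, 186, 320] bottom rim 115
0 foot top, band, neck [124, 178, 319] bottom rim 118
5 foot top, band, neck [118, 171, 318] bottom rim 122
10 foot top, band, neck [115, 166, 316] bottom rim 126
15 foot top, band, neck [113, 161, 314] bottom rim 131
20 foot top, band, neck [113, 158, 311] bottom rim 136
30 foot top, band, neck [116, 155, 304] bottom rim 148
40 foot top, band, neck [123, 156, 296] bottom rim 161
50 foot top, band, neck [132, 159, 285] bottom rim 175
60 foot top, band, neck [144, 165, 274] bottom rim 189
70 foot top, band, neck [156, 173, 262] bottom rim 205
80 foot top, band, neck [170, 182, 251] bottom rim 220
90 foot top, band, neck [184, 193, 240] bottom rim 236
```

Run:
```python
from fit import *
from scipy.optimize import least_squares
print([int(cv2.imread('pics/w8.png')[y,246:262].mean()) for y in range(112,126)],[int(cv2.imread('pics/w8.png')[y,246:262].mean()) for y in range(300,325,1)])
print([int(cv2.imread('pics/w7.png')[y,246:262].mean()) for y in range(112,130)],[int(cv2.imread('pics/w7.png')[y,246:262].mean()) for y in range(305,330,1)])
for dh in (0,-.005,-.010,-.015,-.02):
    g=lambda v:[row(p,v[0],h=-.017+dh)-y for p,y in ((.0712,119),(.0506,165),(-.0175,310))]
    s=least_squares(g,[15]); print(dh,s.x,s.cost,s.fun)
```

```text
[29, 29, 32, 33, 28, 24, 36, 109, 167, 188, 192, 200, 210, 214] [150, 150, 149, 149, 149, 150, 150, 126, 81, 72, 73, 78, 81, 95, 125, 145, 149, 148, 147, 147, 147, 147, 147, 147, 147]
[24, 22, 34, 90, 121, 134, 126, 96, 86, 85, 96, 144, 178, 193, 202, 207, 209, 210] [133, 133, 132, 132, 132, 132, 132, 132, 136, 141, 129, 101, 88, 87, 91, 116, 132, 134, 140, 163, 177, 184, 194, 197, 197]
0 [11.24345891] 26.978768904703518 [-4.41930561 -0.51923511  5.8444564 ]
-0.005 [33.71717216] 32.516461863908575 [-0.16665946 -8.05969843 -0.21542882]
-0.01 [39.66444183] 31.914262385870927 [ 4.92050899 -5.49944861  3.06156512]
-0.015 [44.08704886] 81.20260191595717 [ 9.75442427 -2.29381949  7.87367787]
-0.02 [47.97748975] 201.60470041186417 [14.74623522  1.3763004  13.5596366 ]
```

```bash
cat > ang.py <<'E'
from h import *
s=r.read_state(); p=np.array(s['ee_pos']); R=Ro.from_euler('xyz',s['eef_rot'],degrees=True).as_matrix()
im=save('scene','s_'+str(round(s['time_s'],2))); C=cam('scene')
L=r.masks_of('scene','stuck_mid'); print([(round(d['score'],2),np.round(d['bbox'])) for d in L[:4]])
G=p+[0,0,.017]; print('G px',np.round(proj(C,G)))
pts=lambda th:[proj(C,G+R@np.array([q*np.cos(th)+k*.0215*np.sin(th),0,q*np.sin(th)-k*.0215*np.cos(th)])) for q in (.0705,-.0345) for k in (1,-1)]
for th in range(0,100,15): print(th,'foot',np.round(np.mean(pts(np.radians(th))[:2],0)),'cap',np.round(np.mean(pts(np.radians(th))[2:],0)))
g=proj(C,G).astype(int); im=cv2.cvtColor(np.array(im),cv2.COLOR_RGB2BGR)
c=im[max(g[1]-50,0):g[1]+50,g[0]-65:g[0]+65]; cv2.imwrite('pics/crop.png',cv2.resize(c,None,fx=5,fy=5,interpolation=cv2.INTER_CUBIC)); print('crop origin',g-[65,50])
E
python3 ang.py
```

```text
[(0.63, array([261., 152.,  30.,  36.]))]
G px [272. 145.]
0 foot [249. 151.] cap [282. 142.]
15 foot [249. 158.] cap [282. 139.]
30 foot [252. 163.] cap [281. 136.]
45 foot [256. 167.] cap [279. 134.]
60 foot [260. 170.] cap [277. 133.]
75 foot [266. 171.] cap [275. 132.]
90 foot [271. 170.] cap [272. 133.]
crop origin [206  95]
```

Against the scene mask (246–276 × 134–170) the tilt is about 30°, so the levering works. I'll carry on along the arc.

```bash
python3 -m handwheel '[{"x":0,"y":0,"z":0.006,"spin":0},{"x":-0.002,"y":0,"z":0.011,"spin":0},{"x":-0.004,"y":0,"z":0.017,"spin":0},{"x":-0.006,"y":0,"z":0.022,"spin":0},{"x":-0.009,"y":0,"z":0.026,"spin":0},{"x":-0.012,"y":0,"z":0.029,"spin":0},{"x":-0.015,"y":0,"z":0.030,"spin":0},{"x":-0.015,"y":0,"z":0.030,"spin":0}]'
python3 ang.py
```

```text
time_s: 18.52
ee_pos: [0.6965, -0.1043, 0.08]
eef_rot: [180.0, -0.2, 87.0]
contact_force: [1.8, 10.4, 1.7]
opening: 0.0422
finger_force: 32.0
[(0.85, array([271., 161.,  17.,  43.])), (0.63, array([330., 166.,  87.,  93.]))]
G px [276. 154.]
0 foot [253. 161.] cap [286. 151.]
15 foot [254. 167.] cap [286. 148.]
30 foot [256. 172.] cap [285. 146.]
45 foot [260. 176.] cap [283. 144.]
60 foot [264. 178.] cap [281. 142.]
75 foot [269. 179.] cap [279. 142.]
90 foot [275. 178.] cap [276. 142.]
crop origin [210 104]
```

```bash
python3 -m handwheel '[{"x":-0.003,"y":0,"z":0,"spin":0},{"x":-0.005,"y":0,"z":0,"spin":0},{"x":-0.005,"y":0,"z":0,"spin":0}]'
python3 -m handwheel '[{"x":0.02,"y":0,"z":-0.0,"spin":0},{"x":0.06,"y":0,"z":-0.03,"spin":0},{"x":0.09,"y":0,"z":-0.03,"spin":0},{"x":0.09,"y":0,"z":-0.03,"spin":0},{"x":0.09,"y":0,"z":-0.03,"spin":0}]'
python3 ang.py; python3 -c "
from h import *
save('wrist','w9'); a=cv2.imread('pics/w9.png')[130:350,150:362]; b=cv2.imread('pics/crop.png')
cv2.imwrite('pics/v10.png',np.hstack([cv2.resize(a,(400,415)),cv2.resize(b,(400,415))]))
to(.596,.067,.11,87)"
```

```text
time_s: 19.0
ee_pos: [0.696, -0.1072, 0.0787]
eef_rot: [-180.0, -0.4, 87.0]
contact_force: [3.6, 15.4, -0.4]
opening: 0.042
finger_force: 31.3
time_s: 19.62
ee_pos: [0.7, -0.022, 0.1092]
eef_rot: [-179.9, 0.1, 87.0]
contact_force: [-0.6, -0.8, -1.9]
opening: 0.0421
finger_force: 31.4
[(0.67, array([247., 158.,  17.,  46.]))]
G px [249. 152.]
0 foot [225. 158.] cap [261. 148.]
15 foot [226. 165.] cap [260. 145.]
30 foot [229. 170.] cap [259. 142.]
45 foot [233. 174.] cap [257. 140.]
60 foot [238. 177.] cap [255. 139.]
75 foot [244. 178.] cap [252. 138.]
90 foot [250. 177.] cap [249. 139.]
crop origin [184 101]
shift [ 0.0838 -0.1089 -0.0004] spin -0.07 rows>= 2.2
```

View pics/v10.png

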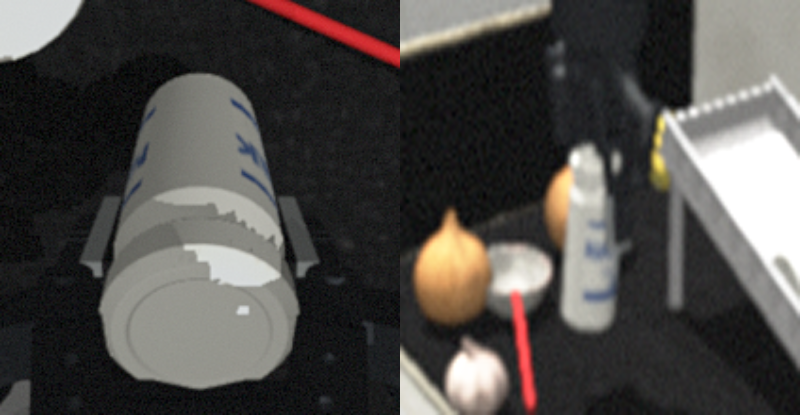

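The last view shows the shaker in the air, cap up and near upright, leaning about 10° with the foot towards +y. The garlic stands clear at (475,375). Next I'll refine the coaster centre from pictures already taken.

Run:
```python
from h import *
def cen(f,box):
    a=cv2.imread(f'pics/{f}.png'); x0,y0,x1,y1=box; g=(a[y0:y1,x0:x1].min(2)>150).astype(np.uint8)
    n,l,st,c=cv2.connectedComponentsWithStats(g); i=1+np.argmax(st[1:,4]); cs,_=cv2.findContours((l==i).astype(np.uint8),0,1)
    e=cv2.fitEllipse(max(cs,key=len)); return (e[0][0]+x0,e[0][1]+y0),e[1]
Ct=cam('top'); p,ax=cen('top0',(240,175,290,225)); print(p,ax,at_z(Ct,p,.01),'dia',ax[0]/Ct[0][0,0]*1.1)
K=r.get_calibration('wrist');T=np.eye(4);T[:3,:3]=Ro.from_euler('xyz',[180,0,-5.95],degrees=True).as_matrix();T[:3,3]=[.5899,-.1852,.3004]
W=np.linalg.inv(T@np.array(K['T_tool_cam']));C=(cam('wrist')[0],W[:3,:3],W[:3,3])
p,ax=cen('w1',(60,120,140,205)); print(p,ax,at_z(C,p,.01))
p,ax=cen('scene0',(215,200,272,240)); print(p,ax,at_z(cam('scene'),p,.01))
to(.596,.067,.11,87)
```

```text
(256.2421588897705, 199.33614540100098) (44.353790283203125, 47.91017150878906) [0.60139488 0.08369633 0.01      ] dia 0.1327445632255538
(98.36457061767578, 163.2695083618164) (61.793617248535156, 73.21995544433594) [0.60458797 0.06598237 0.01      ]
(238.9316291809082, 223.08269119262695) (29.4392032623291, 55.89881134033203) [0.59690914 0.08229747 0.01      ]
shift [ 0.0838 -0.1089 -0.0004] spin -0.07 rows>= 2.2
```

Run:
```python
from h import *
K=r.get_calibration('wrist')
def wc(pos,yaw):
    T=np.eye(4);T[:3,:3]=Ro.from_euler('xyz',[180,0,yaw],degrees=True).as_matrix();T[:3,3]=pos
    W=np.linalg.inv(T@np.array(K['T_tool_cam']));return (cam('wrist')[0],W[:3,:3],W[:3,3])
for f,box,C in (('top0',(235,175,295,225),cam('top')),('w1',(55,115,145,210),wc([.5899,-.1852,.3004],-5.95)),('scene0',(210,195,275,245),cam('scene'))):
    a=cv2.imread(f'pics/{f}.png'); x0,y0,x1,y1=box
    for th in (215,235):
        g=(a[y0:y1,x0:x1].min(2)>th).astype(np.uint8); n,l,st,c=cv2.connectedComponentsWithStats(g); i=1+np.argmax(st[1:,4])
        cs,_=cv2.findContours((l==i).astype(np.uint8),0,1); q=max(cs,key=len)[:,0]+[x0,y0]
        P=np.array([at_z(C,p,.01)[:2] for p in q],np.float32); (c,rad)=cv2.minEnclosingCircle(P); print(f,th,np.round(c,4),round(rad*2,4),np.round((P.max(0)+P.min(0))/2,4))
```

```text
top0 215 [0.603  0.0658] 0.1088 [0.6032 0.065 ]
top0 235 [0.603  0.0658] 0.108 [0.6032 0.0664]
w1 215 [0.5695 0.0307] 0.0381 [0.5695 0.0307]Traceback (most recent call last):
  File "<stdin>", line 9, in <module>
    return _wrapfunc(a, 'argmax', axis=axis, out=out, **kwds)
    return bound(*args, **kwds)
ValueError: attempt to get argmax of an empty sequence
```

```bash
python3 -m handwheel '[{"x":0.035,"y":-0.05,"z":0,"spin":0},{"x":0.07,"y":-0.101,"z":0.01,"spin":0},{"x":0.07,"y":-0.101,"z":0.024,"spin":0},{"x":0.07,"y":-0.101,"z":0.03,"spin":0},{"x":0.07,"y":-0.101,"z":0.03,"spin":0},{"x":0.07,"y":-0.101,"z":0.03,"spin":0}]'
python3 ang.py | head -2
python3 -m handwheel '[{"x":0.0,"y":0,"z":0.005,"spin":0},{"x":0.0,"y":0,"z":0.01,"spin":0},{"x":0,"y":0,"z":0.015,"spin":0},{"x":0,"y":0,"z":0.015,"spin":0}]'
```

```text
time_s: 20.52
ee_pos: [0.6049, 0.053, 0.0811]
eef_rot: [179.9, 0.0, 86.9]
contact_force: [-0.5, -0.7, -1.3]
opening: 0.0419
finger_force: 31.4
[(0.83, array([243., 191.,  19.,  48.]))]
G px [247. 185.]
time_s: 21.12
ee_pos: [0.6029, 0.0539, 0.0644]
eef_rot: [-179.9, 0.0, 87.0]
contact_force: [-0.3, -0.6, -1.7]
opening: 0.0418
finger_force: 31.4
```

Not touching yet. I'll lower slowly until it makes contact.

```bash
python3 -m handwheel '[{"x":0,"y":0,"z":0.003,"spin":0},{"x":0,"y":0,"z":0.005,"spin":0},{"x":0,"y":0,"z":0.005,"spin":0}]'
python3 -m handwheel '[{"x":0,"y":0,"z":0.002,"spin":0},{"x":0,"y":0,"z":0.004,"spin":0},{"x":0,"y":0,"z":0.004,"spin":0}]'
```

```text
time_s: 21.5
ee_pos: [0.604, 0.054, 0.0629]
eef_rot: [180.0, -0.0, 87.0]
contact_force: [-4.9, 0.8, 10.3]
opening: 0.0419
finger_force: 32.6
time_s: 21.88
ee_pos: [0.6055, 0.0543, 0.0624]
eef_rot: [179.8, -0.0, 87.0]
contact_force: [-9.7, 1.3, 23.8]
opening: 0.0418
finger_force: 34.7
```

```bash
python3 -m handwheel '[{"x":0.0,"y":0,"z":-0.004,"spin":0},{"x":0.004,"y":0,"z":-0.004,"spin":0},{"x":0.008,"y":0,"z":-0.004,"spin":0},{"x":0.012,"y":0,"z":-0.004,"spin":0},{"x":0.012,"y":0,"z":-0.004,"spin":0}]'
python3 - <<'E'
from h import *
s=r.read_state(); print(np.round(s['contact_force'],1),np.round(s['wrist_torque'],2))
im=save('scene','sA'); p=np.array(s['ee_pos']); C=cam('scene'); R=Ro.from_euler('xyz',s['eef_rot'],degrees=True).as_matrix()
L=r.masks_of('scene','stuck_mid')
m=L[0]['region']; print(L[0]['score'],np.round(L[0]['bbox']))
G=p+[0,0,.022]
ys,xs=np.nonzero(m)
for y in range(ys.min(),ys.max()+1,4): print(y,xs[ys==y].min(),xs[ys==y].max(),end=' | ')
for th in (70,80,90,100):
    t=np.radians(th); print(th,[np.round(proj(C,G+R@np.array([q*np.cos(t),0,q*np.sin(t)])),1).tolist() for q in (.0705,-.0345)])
E
```

```text
time_s: 22.5
ee_pos: [0.6056, 0.0652, 0.0619]
eef_rot: [179.8, 0.1, 87.0]
contact_force: [-0.4, -2.9, 6.3]
opening: 0.0419
finger_force: 31.6
[-0.4 -2.9  6.3] [-0.71  0.11  0.02]
0.74 [242. 200.  20.  52.]
177 235 237 | 181 232 240 | 185 232 241 | 189 232 242 | 193 231 242 | 197 231 243 | 201 231 243 | 205 231 246 | 209 231 249 | 213 231 248 | 217 231 248 | 221 232 246 | 70 [[234.0, 219.4], [246.2, 178.0]]
80 [[238.4, 218.9], [244.0, 178.1]]
90 [[242.8, 217.7], [241.7, 178.6]]
100 [[247.2, 215.7], [239.4, 179.5]]
```

About 5° of lean is left and the foot edge is on the coaster. I'll ease the pressure and open gently so it settles flat.

```bash
python3 -m handwheel '[{"x":0.002,"y":-0.002,"z":-0.001,"spin":0},{"x":0.003,"y":-0.002,"z":-0.001,"spin":0}]'
python3 -m handwheel '[{"x":0,"y":0,"z":0,"spin":0},{"x":0,"y":0,"z":0,"spin":0},{"x":0,"y":0,"z":0,"spin":0}]' 122 20
python3 -m handwheel '[{"x":0,"y":0,"z":0,"spin":0},{"x":0,"y":0,"z":0,"spin":0},{"x":0,"y":0,"z":0,"spin":0},{"x":0,"y":0,"z":0,"spin":0}]' 80 20
python3 - <<'E'
from h import *
s=r.read_state(); im=save('scene','sB'); C=cam('scene')
L=r.masks_of('scene','stuck_mid')
for d in L[:2]:
    m=d['region']; print(d['score'],np.round(d['bbox'])); ys,xs=np.nonzero(m)
    print([(y,xs[ys==y].min(),xs[ys==y].max()) for y in range(ys.min(),ys.max()+1,4)])
print([np.round(proj(C,[.604,.068,z]),1).tolist() for z in (.01,.115)])
E
```

```text
time_s: 22.85
ee_pos: [0.6029, 0.0686, 0.062]
eef_rot: [179.9, 0.1, 87.0]
contact_force: [0.6, -2.8, 4.9]
opening: 0.0422
finger_force: 31.5
time_s: 23.22
ee_pos: [0.6016, 0.0691, 0.0606]
eef_rot: [-179.9, -0.0, 87.0]
contact_force: [0.2, -0.0, 0.8]
opening: 0.0443
finger_force: 0.0
time_s: 23.72
ee_pos: [0.6022, 0.0689, 0.0613]
eef_rot: [-180.0, -0.0, 87.0]
contact_force: [-0.4, -0.5, 1.3]
opening: 0.0588
finger_force: 0.0
0.64 [237. 202.  22.  54.]
[(178, np.int64(235), np.int64(238)), (182, np.int64(228), np.int64(241)), (186, np.int64(228), np.int64(243)), (190, np.int64(229), np.int64(244)), (194, np.int64(228), np.int64(244)), (198, np.int64(229), np.int64(244)), (202, np.int64(229), np.int64(244)), (206, np.int64(229), np.int64(245)), (210, np.int64(229), np.int64(247)), (214, np.int64(229), np.int64(247)), (218, np.int64(230), np.int64(247)), (222, np.int64(230), np.int64(246))]
[[242.3, 219.6], [241.1, 180.6]]
```

Released and upright: its edges are now vertical in the mask. It may stand about 1 cm off centre, so I'll back off and measure from above.

```bash
python3 -m handwheel '[{"x":0,"y":0,"z":-0.03,"spin":0},{"x":0,"y":0,"z":-0.08,"spin":0},{"x":-0.02,"y":0,"z":-0.13,"spin":0},{"x":-0.08,"y":0,"z":-0.17,"spin":0},{"x":-0.12,"y":0,"z":-0.17,"spin":0},{"x":-0.12,"y":0,"z":-0.17,"spin":0},{"x":-0.12,"y":0,"z":-0.17,"spin":0}]' 80
cat > chk.py <<'E'
from h import *
save('wrist','wC'); Cw=cam('wrist'); save('top','tC'); save('scene','sC')
Cs={'wrist':Cw,'top':cam('top'),'scene':cam('scene')}
pm={}
for c,C in Cs.items():
    for n,z in (('coaster_top',.01),('stuck_mid',.0625)):
        L=r.spot_point(c,n)
        for d in L[:1]: print(c,n,round(d['score'],2),np.round(d['location']),np.round(at_z(C,d['location'][::-1],z),4)); pm[c,n]=d['location'][::-1]
    L=r.masks_of(c,'stuck_mid')
    for d in L[:1]: print(c,'mask',round(d['score'],2),np.round(d['bbox'],1),'exp foot/cap px for (.603,.066)',[np.round(proj(C,[.603,.066,z]),1).tolist() for z in (.01,.115)])
E
python3 chk.py
```

```text
time_s: 24.7
ee_pos: [0.5957, -0.0507, 0.2308]
eef_rot: [-180.0, -0.0, 87.0]
contact_force: [-0.5, -0.1, -1.0]
opening: 0.0587
finger_force: 0.0
wrist coaster_top 0.86 [ 71. 254.] [0.5997 0.066  0.01  ]
wrist stuck_mid 0.89 [ 52. 258.] [0.6043 0.0782 0.0625]
wrist mask 0.68 [256.6  44.5  47.9  68. ] exp foot/cap px for (.603,.066) [[256.8, 71.3], [257.4, 57.1]]
top coaster_top 0.94 [201. 263.] [0.598  0.0638 0.01  ]
top stuck_mid 0.54 [193. 256.] [0.6129 0.0853 0.0625]
top mask 0.56 [257.2 197.1  13.3  20.9] exp foot/cap px for (.603,.066) [[262.1, 199.0], [262.1, 194.1]]
scene coaster_top 0.87 [220. 240.] [0.6056 0.072  0.01  ]
scene stuck_mid 0.71 [200. 238.] [0.6098 0.073  0.0625]
scene mask 0.78 [239.1 201.4  22.7  49.6] exp foot/cap px for (.603,.066) [[243.2, 219.5], [242.1, 180.5]]
```

Wrist, top and scene masks put it near (0.604, 0.077), about 11 mm off towards +y. I'll take it again, raise it a hair and move it to the centre.

```bash
python3 -m handwheel '[{"x":0.06,"y":0.002,"z":0,"spin":0},{"x":0.11,"y":0.002,"z":0.03,"spin":0},{"x":0.128,"y":0.002,"z":0.06,"spin":0},{"x":0.128,"y":0.002,"z":0.1,"spin":0},{"x":0.128,"y":0.002,"z":0.14,"spin":0},{"x":0.128,"y":0.002,"z":0.168,"spin":0},{"x":0.128,"y":0.002,"z":0.168,"spin":0},{"x":0.128,"y":0.002,"z":0.168,"spin":0}]' 80
python3 -m handwheel '[{"x":0,"y":0,"z":0,"spin":0},{"x":0,"y":0,"z":0,"spin":0},{"x":0,"y":0,"z":0,"spin":0},{"x":0,"y":0,"z":0,"spin":0}]' 255 20
python3 -m handwheel '[{"x":0,"y":0,"z":-0.004,"spin":0},{"x":-0.004,"y":0,"z":-0.004,"spin":0},{"x":-0.008,"y":0,"z":-0.004,"spin":0},{"x":-0.012,"y":0,"z":-0.004,"spin":0},{"x":-0.012,"y":0,"z":-0.004,"spin":0},{"x":-0.012,"y":0,"z":-0.002,"spin":0},{"x":-0.012,"y":0,"z":0.001,"spin":0},{"x":-0.012,"y":0,"z":0.001,"spin":0}]'
```

```text
time_s: 26.3
ee_pos: [0.6057, 0.0768, 0.0648]
eef_rot: [179.9, -0.0, 87.0]
contact_force: [0.8, 0.3, 1.1]
opening: 0.059
finger_force: 0.0
time_s: 26.8
ee_pos: [0.6052, 0.0768, 0.0649]
eef_rot: [179.9, -0.0, 87.0]
contact_force: [-2.7, -0.3, 7.5]
opening: 0.0419
finger_force: 19.3
time_s: 27.8
ee_pos: [0.6042, 0.0649, 0.0647]
eef_rot: [-180.0, 0.0, 87.0]
contact_force: [-7.2, -1.2, 11.8]
opening: 0.0421
finger_force: 20.6
```

```bash
python3 -m handwheel '[{"x":0,"y":0,"z":-0.001,"spin":0},{"x":0,"y":0,"z":-0.001,"spin":0}]'
python3 -m handwheel '[{"x":0,"y":0,"z":0,"spin":0},{"x":0,"y":0,"z":0,"spin":0}]' 122
python3 -m handwheel '[{"x":0,"y":0,"z":0,"spin":0},{"x":0,"y":0,"z":0,"spin":0},{"x":0,"y":0,"z":0,"spin":0},{"x":0,"y":0,"z":-0.03,"spin":0},{"x":0,"y":0,"z":-0.08,"spin":0},{"x":-0.02,"y":0,"z":-0.13,"spin":0},{"x":-0.08,"y":0,"z":-0.17,"spin":0},{"x":-0.12,"y":0,"z":-0.17,"spin":0},{"x":-0.12,"y":0,"z":-0.17,"spin":0},{"x":-0.12,"y":0,"z":-0.17,"spin":0}]' 80
python3 chk.py
python3 - <<'E'
from h import *
for n,z in (('matchbox',0),('garlic',0),('row1_mid',.061)):
    print(n,[(round(d['score'],2),np.round(d['location']),np.round(at_z(cam('scene'),d['location'][::-1],z),3)) for d in r.spot_point('scene',n)[:4]])
E
```

```text
time_s: 28.05
ee_pos: [0.6044, 0.0649, 0.0648]
eef_rot: [180.0, 0.0, 87.0]
contact_force: [-3.7, -0.4, 7.9]
opening: 0.0425
finger_force: 20.2
time_s: 28.3
ee_pos: [0.604, 0.0649, 0.063]
eef_rot: [-180.0, -0.0, 87.0]
contact_force: [-0.4, -0.7, 0.4]
opening: 0.0442
finger_force: 0.0
time_s: 29.55
ee_pos: [0.5975, -0.0548, 0.2328]
eef_rot: [-180.0, -0.0, 87.0]
contact_force: [0.7, 0.1, -0.1]
opening: 0.0588
finger_force: 0.0
wrist coaster_top 0.71 [ 70. 251.] [0.5983 0.0644 0.01  ]
wrist stuck_mid 0.79 [ 59. 257.] [0.6051 0.0684 0.0625]
wrist mask 0.67 [256.8  54.6  52.9  67.2] exp foot/cap px for (.603,.066) [[255.2, 67.9], [255.0, 52.3]]
top coaster_top 0.81 [202. 264.] [0.5954 0.0613 0.01  ]
top stuck_mid 0.7 [196. 262.] [0.6055 0.0658 0.0625]
top mask 0.79 [261.6 197.1  17.1  22.5] exp foot/cap px for (.603,.066) [[262.1, 199.0], [262.1, 194.1]]
scene coaster_top 0.92 [220. 242.] [0.6049 0.069  0.01  ]
scene stuck_mid 0.67 [199. 241.] [0.6095 0.066  0.0625]
scene mask 0.85 [242.8 202.2  20.7  48.7] exp foot/cap px for (.603,.066) [[243.2, 219.5], [242.1, 180.5]]
matchbox [(0.64, array([277., 243.]), array([0.451, 0.171, 0.   ]))]
garlic [(0.53, array([199., 210.]), array([0.746, 0.075, 0.   ]))]
row1_mid [(0.87, array([184., 344.]), array([ 0.518, -0.178,  0.061]))]
```

It is centred now. Before handing in, I'll compare the bystanders with the first picture and count the rows' masks.

Run:
```python
from h import *
for f in ('scene0','sC'):
    h=cv2.cvtColor(cv2.imread(f'pics/{f}.png'),cv2.COLOR_BGR2HSV); m=((h[...,1]>150)&((h[...,0]<6)|(h[...,0]>174))&(h[...,2]>60)); ys,xs=np.nonzero(m[255:295,220:275]); print(f,xs.mean()+220,ys.mean()+255,len(xs))
a=cv2.imread('pics/scene0.png').astype(int);b=cv2.imread('pics/sC.png').astype(int)
print('garlic diff',abs(a-b)[180:203,196:221].mean())
for n in ('row1_mid','row2_mid','row3_mid'):
    print(n,[(round(d['score'],2),np.round(at_z(cam('top'),d['location'][::-1],.07),3)) for d in r.spot_point('top',n)[:3]])
print(r.read_state()['time_s'])
```

```text
scene0 247.79741379310346 270.60775862068965 232
sC 249.33333333333334 269.4871794871795 117
garlic diff 16.895652173913042
row1_mid []
row2_mid [(0.58, array([ 0.558, -0.191,  0.07 ]))]
row3_mid [(0.57, array([ 0.599, -0.193,  0.07 ]))]
30.45
```

Run:
```python
from h import *
for f in ('scene0','sC','top0','tC'):
    a=cv2.imread(f'pics/{f}.png'); h=cv2.cvtColor(a,cv2.COLOR_BGR2HSV)
    x0,y0,x1,y1=(222,258,274,292) if f[0]=='s' else (212,236,245,262)
    m=((h[...,1]>120)&((h[...,0]<10)|(h[...,0]>170))&(h[...,2]>35))[y0:y1,x0:x1]; ys,xs=np.nonzero(m); print(f,xs.min()+x0,xs.max()+x0,ys.min()+y0,ys.max()+y0,len(xs))
a=cv2.imread('pics/scene0.png',0);b=cv2.imread('pics/sC.png',0)
for n,(x,y,w,h) in {'garlic':(198,181,22,22),'matchbox':(230,262,34,20)}.items():
    q=cv2.matchTemplate(b[y-8:y+h+8,x-8:x+w+8],a[y:y+h,x:x+w],cv2.TM_CCOEFF_NORMED); print(n,q.max(),np.array(cv2.minMaxLoc(q)[3])-8)
```

```text
scene0 233 263 262 283 367
sC 233 263 262 282 334
top0 217 238 241 260 244
tC 217 238 241 260 238
garlic 0.9949455 [0 0]
matchbox 0.9976676 [0 0]
```

Bystanders haven't moved and the row lies at the stop, so I'm handing in.

```bash
python3 -c "
from plant import r
print(r.close_job())"
```

```text
the job is handed in; nothing more can be done
None
```

Job handed in at about 30 s: the jammed shaker was laid in the V rest and let go, then regripped and stood upright, cap up, within a few mm of the coaster's centre; the other three rolled down to the stop, and the matchbox and garlic did not move.

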